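# Unlock the dispatch desk's document case and hold the key turned

## Robot

A 6-joint arm with a two-finger parallel gripper is mounted at the origin on the work surface. World frame = base frame: x ahead of the robot, y to its left, z up, the work surface at z = 0. Lengths are in m, angles in rad, forces in N, time in s.
With the tool pointing down it reaches from about 0.35 to 0.85 m from the base axis. Payload 8.1 kg.
Tool frame: the origin (TCP) lies at the very end of the fingers, on their centre line; the grasp point (between the pads) lies 19 mm behind it; x points along the fingers, y is the direction in which the jaws open and shut, and the axes are right-handed (so a half turn about x gives the same grasp; the last joint's range is limited). The gripper opens to 93 mm and grips with 3 to 60 N. Pads are 15 mm wide; open, the fingers measure 128 mm over their backs; the gripper's body (75 mm by 188 mm) begins 65 mm behind the grasp point.
Start: joints at [-1.283, 0.13, 1.488, -0, 1.523, -0.085], TCP at [0.219, -0.559, 0.219] pointing down, gripper open.
Joint ranges: [-2.96, 2.96], [-0.89, 2.26], [0.02, 2.5], [-1.34, 4.48], [0, 2.73], [-2.66, 2.66]. Speed limits (rad/s): [2.39, 2.39, 2.79, 3.14, 3.14, 3.14].

## Interface

Orientations are given as a rotation vector (axis times angle).
In Python, from plant import * gives the robot as it stands. The module is installed in compiled form; this text tells all that it offers.
- The arm moves only by the tool apply_moves, never from a script. Its argument "series" is a list of rows, each an object with "jaw": the gripper's target within -1 to 1 (shut at 1, half-way at 0, fully open at -1); "linear": the shift along the tool's x, y, z normalised to -1 to 1, where 1 is 0.6 m, a list of three; "roll": the turn about the tool's x normalised to -1 to 1, where 1 is 30 degrees. A call has 1 to 20 rows; each row is the pose to reach, as a shift and turn from the pose measured when the call began, along the tool's axes at that moment; what a row does not reach only later rows make up. A row lasts 1/8 s, in which the tool goes at most 62.5 mm and 10.7 degrees, less where a joint would pass 70% of its speed; a pose out of reach is approached as far as the arm can. A call with a number of a shift or a turn outside -1 to 1 is refused whole. A call with a gripper value outside its range is refused whole. The fingers move at their own pace and stop on an object; "force" is the grip in N (left out, the last holds). Time passes only in rows, so rows that repeat a pose let the fingers close. It gives the time, the measured TCP pose, the force and the opening at its end, in the units of the state.
- read_state(): the state, without advancing time (a new reading comes with each control period).
- read_camera(name): name is "scene" or "top"; returns a dict with "pixels" (420x560x3 uint8, blue, green, red), "intrinsics" (3x3 intrinsics, pixels), "D" ([k1, k2, p1, p2, k3] as OpenCV has them; the pictures are not rectified), "rvec" (rotation vector, rad) and "tvec" (3), from world to camera coordinates, as OpenCV has them. Camera axes: x right, y down, z forward; pixel columns grow to the right and rows downward; lengths in m; the calibration is good to about 2 mm. A picture is of the moment at which its call begins. There is no depth.
- close_job(): hands the job in, once; it reports no verdict.
The state is a dict: "t": time; "q": joint angles; "dq": joint speeds; "joint_torque": joint torques, N m; "tool_pos": TCP position; "orientation": TCP orientation; "force": force on the tool from outside, world axes, zero at the start; "wrist_torque": the same for the moment, N m; "opening": finger opening in m.
Only numpy, scipy, OpenCV 4.12 (cv2) and the standard library are available. Lean on these libraries where they do the work, as an engineer would, in place of code of your own. Each camera call takes 0.05 s, during which the arm holds its last target. There are 200 camera calls.

## Task

The orange cutter lies across the keyhole of the grey document case: lay it flat in the free half of the tool tray, beside the two yellow ones and pointing the same way, and let go of it. Then take the blue key from its stand, push it fully home in the case's lock past the sticky pins before you turn it, turn it a quarter clockwise to the stop, and finish while still gripping the key and holding it turned against the lock's spring. Do not drop the cutter or the key, and leave the yellow cutters, the tape roll and the flask where they are.

Things in the scene. Friction and masses are not known exactly. Their poses are not given: they have to be found in the camera images.
- cutter: The orange cutter that lies flat on the case's lid, across the keyhole: a 150 x 20 x 14 mm closed safety cutter (x along its length, z up); origin at the centre of its underside. The last 35 mm at its +x end is a dark steel nose (blade drawn in).
- cutter_nose (a point): End of the orange cutter's dark nose, 75 mm along the cutter's +x from its origin, 7 mm above its underside.
- tray: Grey open tool tray, fixed, left or right of the case, 200 (x) x 180 (y) x 12 mm high, walls and floor 4 mm; origin at the centre of its underside, z up. Yellow cutters lie along its x, noses to +x, at tray y about -66 and -34 mm; the free half is tray y -20 to +85 mm (best: cutter's origin at x 0, y +30 mm).
- spare_a: Yellow cutter already in the tray, to be left alone: a 150 x 20 x 14 mm closed safety cutter (x along its length, z up); origin at the centre of its underside. The last 35 mm at its +x end is a dark steel nose (blade drawn in).
- spare_b: Second yellow cutter in the tray, to be left alone: a 150 x 20 x 14 mm closed safety cutter (x along its length, z up); origin at the centre of its underside. The last 35 mm at its +x end is a dark steel nose (blade drawn in).
- case: Grey steel document case, fixed, 180 (x) x 220 (y) x 90 mm high, z up; origin at the centre of its underside. Flat lid at 90 mm; a folded black handle, 14 mm proud, runs along y at case x = +74 mm. The lock is flush in the lid at case x = -30 mm, y = 0, with a 46 mm square dark surround.
- keyhole (a point): Centre of the keyhole's mouth on the lock's axis, level with the lid, in a 28 mm round brass plug (red dot at +x); turns with it. x along the slot (14.4 x 5.8 mm, 34 deep), z up. Two pairs of spring pins squeeze the blade's flats at 10 and 19 mm depth: each resists the tip by roughly 4 to 12 N, then gives; keep pushing and wiggle a little about the axis (to 0.1 rad).
- lock (a joint): Angle of the lock's plug in rad: 0 at rest (spring-held), grows clockwise seen from above to a stop at 1.57. A spring turns it back: 0.05 N m at 0 rising to 0.14 N m at 1.57. The blade has about 0.2 rad of play in the slot, so the plug lags the key by that much: turn the key about 1.7 rad to bring the plug to its stop.
- key: Blue-bowed key, 68 mm tall, 30 g, upright in its stand. Origin: blade tip; z up, x along blade's and bow's width, y thickness. Blade 12 (x) x 4 (y), 28 mm long, rounded tip; steel collar 18 across, 4 high; neck 14 x 9; bow 30 (x) x 10 (y) mm at heights 38 to 68. Fits the slot either way round; fully home the collar sits on the plug, tip 28 mm below the mouth.
- key_tip (a point): Tip of the key's blade (the same point as the key's origin).
- key_bow (a point): Centre of the key's blue bow, 53 mm above the tip.
- stand: Dark wooden key stand, fixed, 80 (x) x 60 (y) x 34 mm high; origin at the centre of its underside. The key stands in a 14.8 x 6.8 mm slot in the middle of its top with the collar resting on top and so must be lifted 28 mm to come free. It stands on the other side of the case from the tray.
- tape: Roll of amber packing tape lying flat, 90 mm across, 48 mm high, origin at the centre of its underside; a bystander.
- flask: Black drinking flask, 68 mm across, 160 mm high, origin at the centre of its underside; a bystander.

How it is judged:
By the outcome, as a careful person would: the job done as asked, in the order asked, and still so for the second after the job is handed in, while the arm keeps its last pose, push and grip.
It also fails if it takes over 64 s, if anything falls off the work surface, if the arm or the gripper's body presses on something with over 40 N, if the wrist force passes 120 N, or if a joint passes its speed limit or range.

## Working session

There is one attempt and no reset: what is moved stays moved. The work goes in short steps, Python scripts to look and compute and a tool call to move; the robot and the scene stay as the last step left them, time stands still between calls to the robot, and variables do not carry over. Pictures are saved under pics/ and viewed, about 8 in all and at most 12, crops included, and the job is handed in when it is done.

Besides the shell and the picture viewer there is one more tool, called after ">>>" as name([rows], argument=value, ...), one row to a line, values as JSON. apply_moves: Moves the arm, as the interface text tells. Its arguments: {"type":"object","properties":{"series":{"type":"array"},"force":{"type":"number"}},"required":["series"]}

```bash
mkdir -p pics
cat > h.py <<'E'
import numpy as np, cv2
from plant import *
def snap(n,f):
    c=read_camera(n); cv2.imwrite('pics/'+f,c['pixels']); np.savez('pics/'+f+'.npz',**c); return c
def w(c,px,z):
    "pixels -> world points at height z"
    u=cv2.undistortPoints(np.float64(px).reshape(-1,1,2),c['intrinsics'],c['D']).reshape(-1,2)
    R=cv2.Rodrigues(np.float64(c['rvec']))[0]; t=np.float64(c['tvec']).ravel()
    o=-R.T@t; d=np.c_[u,np.ones(len(u))]@R
    return o+d*((z-o[2])/d[:,2])[:,None]
def p(c,X):
    return cv2.projectPoints(np.float64(X).reshape(-1,1,3),np.float64(c['rvec']),np.float64(c['tvec']),c['intrinsics'],c['D'])[0].reshape(-1,2)
E
python3 - <<'E'
from h import *
for n in('top','scene'):
    c=snap(n,n+'1.png'); R=cv2.Rodrigues(np.float64(c['rvec']))[0]; print(n,-R.T@np.float64(c['tvec']).ravel(),c['intrinsics'][0,0])
s=read_state(); print(s)
E
```

```text
top [0.47649175 0.01368494 1.00469477] 399.97840102090646
scene [ 1.05620843 -0.62114712  0.94735604] 402.2165668411643
{'t': 0.1, 'q': array([-1.28341091e+00,  1.31066783e-01,  1.48916588e+00,  1.57633075e-08,
        1.52301281e+00, -8.54016646e-02]), 'dq': array([-0.00267907, -0.00144115, -0.00362347,  0.00065942, -0.00154138,
        0.00081053]), 'joint_torque': array([ 3.07627251e-04, -5.61344433e+01, -4.93095481e+01,  7.69657572e-02,
        2.92008987e-02, -6.28978478e-05]), 'tool_pos': array([ 0.2184008 , -0.55828583,  0.21770609]), 'orientation': array([ 2.01822477,  0.38232305, -2.01856701]), 'force': array([ 0.07769901, -0.55339188, -0.56113151]), 'wrist_torque': array([-0.0340922 , -0.05215336, -0.02230775]), 'opening': 0.09309850270263689}
```

View pics/top1.png

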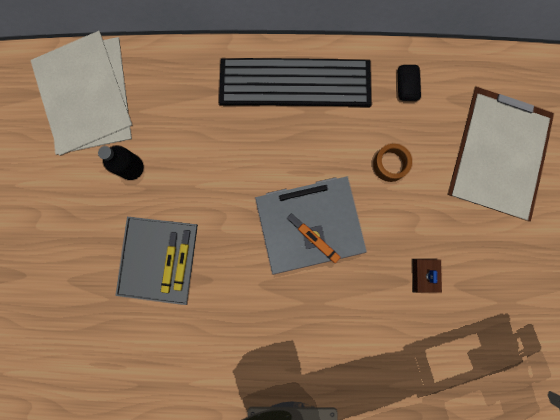

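View pics/scene1.png

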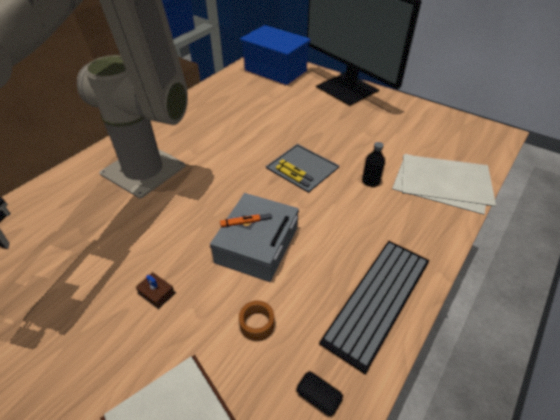

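The top view shows the case around (310,225) with the cutter from (290,217) to (338,260), nose at upper left. The tray is at (158,260) with its noses up, and the stand is at (427,276). I'll enlarge these for corner measurements.

Run:
```python
import cv2,numpy as np
a=cv2.imread('pics/top1.png')
def g(x,y,w,h,s,r=0): 
    b=np.clip(a[y:y+h,x:x+w].astype(float)*1.6,0,255).astype('uint8')
    return cv2.resize(b,None,fx=s,fy=s,interpolation=cv2.INTER_CUBIC)
o=np.zeros((600,800,3),'uint8')
o[0:440,0:480]=g(250,172,120,110,4)
o[0:300,480:780]=g(405,250,50,50,6)
o[300:600,480:780]=g(108,210,100,100,3)
cv2.imwrite('pics/crop1.png',o)
```

```text
(no output)
```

View pics/crop1.png

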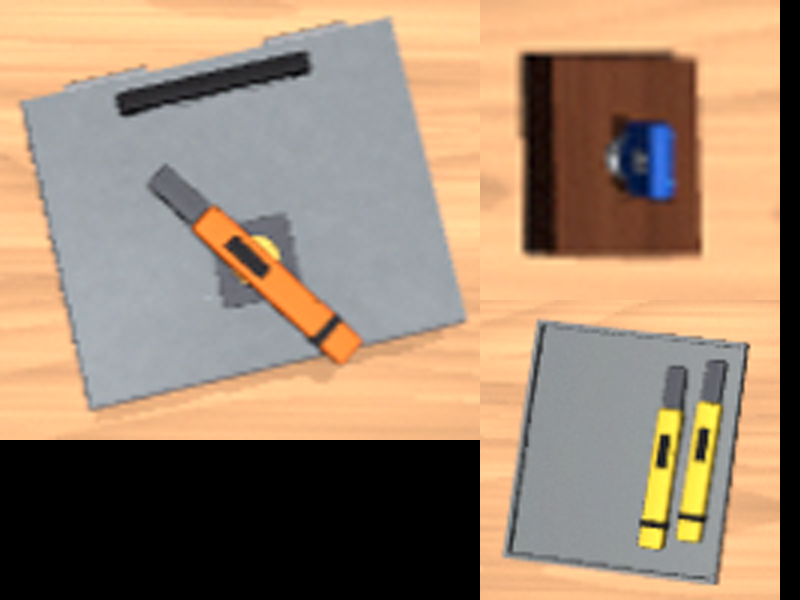

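```bash
cat > m.py <<'E'
from h import *
c=dict(np.load('pics/top1.png.npz'))
f=lambda pts,ox,oy,s,x0,y0,z: w(c,(np.float64(pts)-[ox,oy]+.5)/s-.5+[x0,y0],z)[:,:2]
def fit(q,L):
    # q world pts, L local pts
    q=np.array(q);L=np.array(L);a=q-q.mean(0);b=L-L.mean(0)
    th=np.arctan2((b[:,0]*a[:,1]-b[:,1]*a[:,0]).sum(),(a*b).sum())
    R=np.array([[np.cos(th),-np.sin(th)],[np.sin(th),np.cos(th)]]); t=q.mean(0)-R@L.mean(0)
    return t,th,R,np.round((q-(L@R.T+t))*1e3,1).tolist()
def box(a,b): return np.array([[a,b],[a,-b],[-a,-b],[-a,b]])/2
case=fit(f([(22,100),(389,18),(466,321),(92,409)],0,0,4,250,172,.09),box(.18,.22))
cut=fit(f([(148,186),(166,165),(361,343),(343,363)],0,0,4,250,172,.104),box(.15,.02))
sur=fit(f([(215,230),(289,214),(302,290),(226,307)],0,0,4,250,172,.09),box(.046,.046))
stand=fit(f([(553,53),(696,58),(701,255),(555,255)],480,0,6,405,250,.034),box(.08,.06))
tray=fit(f([(540,320),(748,344),(717,583),(505,556)],480,300,3,108,210,.012),box(.2,.18))
for n in('case','cut','sur','stand','tray'):
    v=globals()[n]; print(n,v[0].round(4),round(v[1],4),v[3])
print('keyhole',case[0]+case[2]@[-.03,0])
print('bow corners',f([(650,122),(676,122),(676,200),(650,200)],480,0,6,405,250,.068))
print('goal',tray[0]+tray[2]@[0,.03])
s=read_state(); R=cv2.Rodrigues(s['orientation'])[0];print(R.round(3))
E
python3 m.py
python3 - <<'E'
import cv2,numpy as np
a=cv2.imread('pics/scene1.png')
def g(x,y,w,h,s): return cv2.resize(np.clip(a[y:y+h,x:x+w]*1.6,0,255).astype('uint8'),None,fx=s,fy=s,interpolation=cv2.INTER_CUBIC)
o=np.zeros((600,800,3),'uint8')
o[0:400,0:400]=g(205,185,100,100,4); o[0:300,400:700]=g(130,262,50,50,6); o[300:600,400:720]=g(262,138,80,75,4)
cv2.imwrite('pics/crop2.png',o)
E
```

```text
case [ 0.5489 -0.0371] 0.2366 [[1.0, -0.2], [-0.2, 0.9], [-0.5, 0.3], [-0.3, -1.0]]
cut [ 0.5177 -0.0427] 0.8395 [[0.7, -2.4], [-2.1, 0.9], [-1.2, 2.4], [2.5, -0.8]]
sur [ 0.5205 -0.0459] 0.1917 [[-1.2, -2.3], [-0.4, 0.5], [1.4, 1.8], [0.1, -0.0]]
stand [ 0.4311 -0.3292] -0.0088 [[0.7, -0.2], [-0.7, 0.6], [0.1, -0.3], [-0.2, -0.1]]
tray [0.4626 0.3407] -0.1002 [[-1.1, -0.2], [-1.2, 0.4], [1.3, -0.1], [1.0, -0.1]]
keyhole [ 0.51975372 -0.04408253]
bow corners [[ 0.44550994 -0.32680843]
 [ 0.44550738 -0.33721872]
 [ 0.41528071 -0.33650018]
 [ 0.41530487 -0.3261194 ]]
goal [0.46558439 0.37056058]
[[-0.     0.364 -0.931]
 [ 0.002 -0.931 -0.364]
 [-1.    -0.002 -0.   ]]
```

View pics/crop2.png

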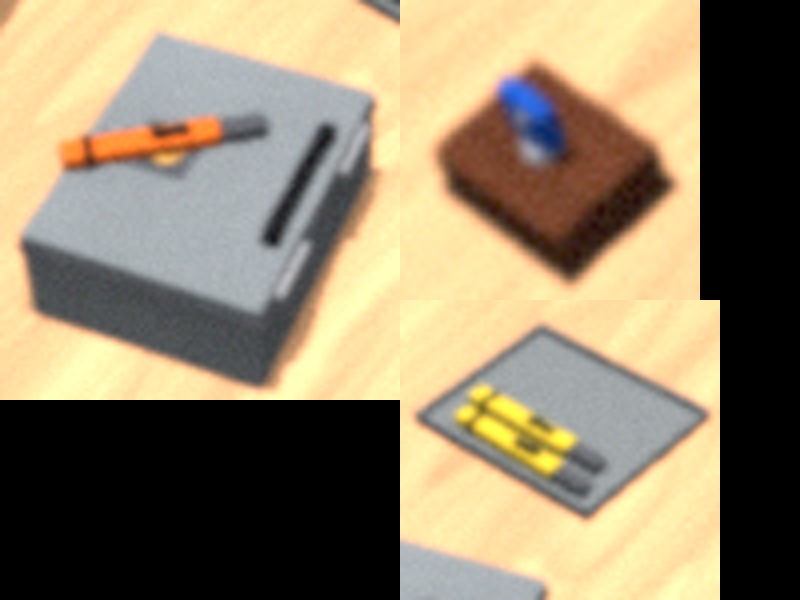

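The scene view agrees: lid corners are near crop (158,35), (373,97), (263,313) and (24,240), and the key is upright. I'll cross-check the two cameras and work out the first move.

```bash
cat >> h.py <<'E'
def go(x,y,z,jaw):
    "shift and roll in move units to reach the TCP position and the jaw angle (tool y heading)"
    s=read_state(); R=cv2.Rodrigues(np.float64(s['orientation']))[0]
    d=R.T@(np.array([x,y,z])-s['tool_pos']); a=np.arctan2(R[1,1],R[0,1])
    r=(jaw-a+np.pi)%(2*np.pi)-np.pi
    print('lin',(d/.6).round(4),'roll',round(-np.degrees(r)/30,3),'now',s['tool_pos'].round(4),round(a,3),'t',round(s['t'],2),'F',s['force'].round(1),'op',round(s['opening'],4),'tilt',R[:,0].round(3))
E
python3 - <<'E'
import m
from m import *
m.c=dict(np.load('pics/scene1.png.npz'))
case=fit(f([(373,97),(158,35),(24,240),(263,313)],0,0,4,205,185,.09),box(.18,.22)); print(case[0],case[1],case[3],case[0]+case[2]@[-.03,0])
st=fit(f([(660,158),(535,62),(440,158),(568,240)],400,0,6,130,262,.034),box(.08,.06)); print(st[0],st[1],st[3])
tr=fit(f([(708,415),(587,517),(417,415),(543,326)],400,300,4,262,138,.012),box(.2,.18)); print(tr[0],tr[1],tr[3])
# cutter axis ends projected from top-view pose
th=m.cut[1]; e=np.array([np.cos(th),np.sin(th)])
for k in(.075,-.075): print(((p(m.c,[*(m.cut[0]+k*e),.097])-[205,185]+.5)*4-.5))
go(.5177,-.0427,.2,.84-np.pi/2)
E
```

```text
case [ 0.5489 -0.0371] 0.2366 [[1.0, -0.2], [-0.2, 0.9], [-0.5, 0.3], [-0.3, -1.0]]
cut [ 0.5177 -0.0427] 0.8395 [[0.7, -2.4], [-2.1, 0.9], [-1.2, 2.4], [2.5, -0.8]]
sur [ 0.5205 -0.0459] 0.1917 [[-1.2, -2.3], [-0.4, 0.5], [1.4, 1.8], [0.1, -0.0]]
stand [ 0.4311 -0.3292] -0.0088 [[0.7, -0.2], [-0.7, 0.6], [0.1, -0.3], [-0.2, -0.1]]
tray [0.4626 0.3407] -0.1002 [[-1.1, -0.2], [-1.2, 0.4], [1.3, -0.1], [1.0, -0.1]]
keyhole [ 0.51975372 -0.04408253]
bow corners [[ 0.44550994 -0.32680843]
 [ 0.44550738 -0.33721872]
 [ 0.41528071 -0.33650018]
 [ 0.41530487 -0.3261194 ]]
goal [0.46558439 0.37056058]
[[-0.     0.364 -0.931]
 [ 0.002 -0.931 -0.364]
 [-1.    -0.002 -0.   ]]
[ 0.55367701 -0.03792175] -1.4156818307328687 [[-62.8, 196.8], [-17.7, 189.9], [64.0, -198.9], [16.4, -187.7]] [ 0.54904222 -0.00828194]
[ 0.43616107 -0.32853149] -1.8288072074147697 [[22.4, 72.4], [-3.6, 60.4], [-18.9, -76.1], [0.1, -56.7]]
[0.46745156 0.33846792] -0.11075489625461274 [[-2.9, -2.2], [0.6, 0.6], [1.8, 2.1], [0.6, -0.5]]
[[264.31033621 123.42772382]]
[[ 57.54815291 156.9799095 ]]
lin [ 0.0306 -0.6186 -0.7775] roll -0.892 now [ 0.2184 -0.5583  0.2177] -1.198 t 0.1 F [ 0.1 -0.6 -0.6] op 0.0931 tilt [-0.     0.002 -1.   ]
```

>>> apply_moves([
  {"jaw":-0.3,"linear":[0.03,-0.1,-0.12],"roll":-0.2},
  {"jaw":-0.3,"linear":[0.03,-0.2,-0.25],"roll":-0.4},
  {"jaw":-0.3,"linear":[0.03,-0.3,-0.37],"roll":-0.6},
  {"jaw":-0.3,"linear":[0.03,-0.4,-0.5],"roll":-0.8},
  {"jaw":-0.3,"linear":[0.03,-0.5,-0.62],"roll":-0.892},
  {"jaw":-0.3,"linear":[0.03,-0.58,-0.72],"roll":-0.892},
  {"jaw":-0.3,"linear":[0.03,-0.617,-0.782],"roll":-0.892},
  {"jaw":-0.3,"linear":[0.03,-0.617,-0.782],"roll":-0.892},
  {"jaw":-0.3,"linear":[0.03,-0.617,-0.782],"roll":-0.892},
  {"jaw":-0.3,"linear":[0.03,-0.617,-0.782],"roll":-0.892},
  {"jaw":-0.3,"linear":[0.03,-0.617,-0.782],"roll":-0.892},
  {"jaw":-0.3,"linear":[0.03,-0.617,-0.782],"roll":-0.892},
])

```text
t: 1.6
tool_pos: [0.52, -0.0429, 0.1999]
orientation: [1.723, 0.772, -1.725]
force: [-0.5, 0.7, -0.0]
opening: 0.0605
```

Run:
```python
from h import *
go(.52,-.0427,.0925,.84-np.pi/2)
a=snap('top','t2.png')['pixels']; b=snap('scene','s2.png')['pixels']
g=lambda a,x,y,w,h,s: cv2.resize(np.clip(a[y:y+h,x:x+w]*1.6,0,255).astype('uint8'),None,fx=s,fy=s,interpolation=cv2.INTER_CUBIC)
o=np.zeros((600,800,3),'uint8'); o[:600,:400]=g(a,260,140,100,150,4); o[:600,400:]=g(b,205,130,100,150,4)
cv2.imwrite('pics/c3.png',o)
```

```text
lin [ 1.79e-01  1.00e-04 -3.00e-04] roll 0.0 now [ 0.52   -0.0429  0.1999] -0.731 t 1.6 F [-0.5  0.7 -0. ] op 0.0605 tilt [-0.002  0.001 -1.   ]
```

View pics/c3.png

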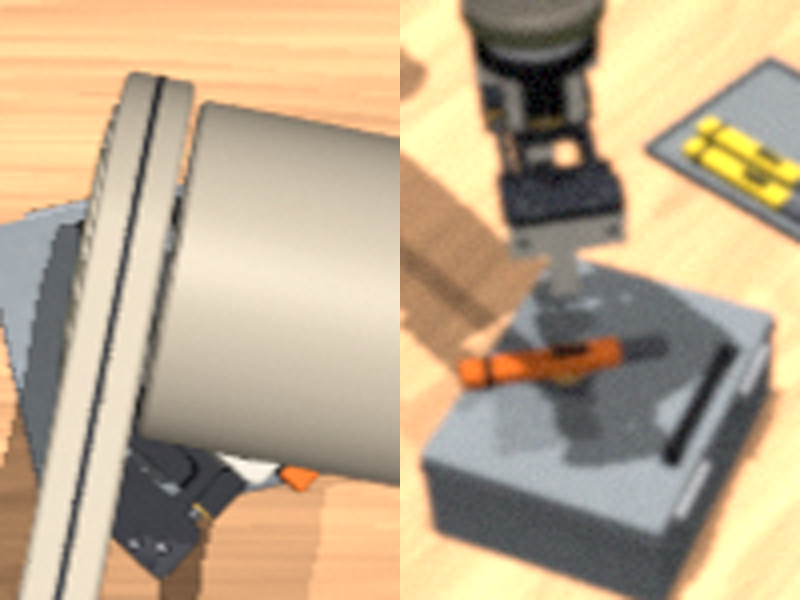

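The picture shows the gripper above the cutter with its finger end at about (247,204) in the scene camera. The arm hides the top view. I'll descend and grasp.

>>> apply_moves([
  {"jaw":-0.3,"linear":[0.08,0,0],"roll":0},
  {"jaw":-0.3,"linear":[0.15,0,0],"roll":0},
  {"jaw":-0.3,"linear":[0.179,0,0],"roll":0},
  {"jaw":-0.3,"linear":[0.179,0,0],"roll":0},
  {"jaw":1,"linear":[0.179,0,0],"roll":0},
  {"jaw":1,"linear":[0.179,0,0],"roll":0},
  {"jaw":1,"linear":[0.179,0,0],"roll":0},
  {"jaw":1,"linear":[0.179,0,0],"roll":0},
  {"jaw":1,"linear":[0.179,0,0],"roll":0},
], force=40)

```text
t: 2.82
tool_pos: [0.52, -0.0434, 0.0929]
orientation: [1.725, 0.771, -1.726]
force: [-0.2, 0.4, 0.0]
opening: 0.0196
```

>>> apply_moves([
  {"jaw":1,"linear":[-0.04,0,0],"roll":0},
  {"jaw":1,"linear":[-0.1,0,0],"roll":0},
  {"jaw":1,"linear":[-0.16,0,0],"roll":0.1},
  {"jaw":1,"linear":[-0.18,0,0],"roll":0.3},
  {"jaw":1,"linear":[-0.18,0,0],"roll":0.6},
  {"jaw":1,"linear":[-0.18,0,0],"roll":0.9},
  {"jaw":1,"linear":[-0.18,0,0],"roll":1.0},
  {"jaw":1,"linear":[-0.18,0,0],"roll":1.0},
])

```text
t: 3.82
tool_pos: [0.5199, -0.0435, 0.2007]
orientation: [2.051, 0.328, -2.053]
force: [0.2, 0.7, -1.3]
opening: 0.0193
```

Run:
```python
from h import *
go(.468,.369,.15,-.104-np.pi/2)
```

```text
lin [ 0.0856 -0.6803 -0.1313] roll 0.801 now [ 0.5199 -0.0435  0.2007] -1.255 t 3.83 F [ 0.2  0.7 -1.3] op 0.0193 tilt [-0.001  0.001 -1.   ]
```

>>> apply_moves([
  {"jaw":1,"linear":[0,-0.06,-0.01],"roll":0.1},
  {"jaw":1,"linear":[0,-0.14,-0.03],"roll":0.25},
  {"jaw":1,"linear":[0,-0.22,-0.045],"roll":0.45},
  {"jaw":1,"linear":[0,-0.3,-0.06],"roll":0.6},
  {"jaw":1,"linear":[0,-0.38,-0.075],"roll":0.75},
  {"jaw":1,"linear":[0.02,-0.46,-0.09],"roll":0.801},
  {"jaw":1,"linear":[0.04,-0.54,-0.105],"roll":0.801},
  {"jaw":1,"linear":[0.06,-0.61,-0.12],"roll":0.801},
  {"jaw":1,"linear":[0.08,-0.66,-0.128],"roll":0.801},
  {"jaw":1,"linear":[0.0856,-0.68,-0.1313],"roll":0.801},
  {"jaw":1,"linear":[0.0856,-0.68,-0.1313],"roll":0.801},
  {"jaw":1,"linear":[0.0856,-0.68,-0.1313],"roll":0.801},
  {"jaw":1,"linear":[0.0856,-0.68,-0.1313],"roll":0.801},
])

```text
t: 5.45
tool_pos: [0.4689, 0.368, 0.1507]
orientation: [-2.166, 0.112, 2.167]
force: [0.4, -0.3, -0.3]
opening: 0.0199
```

Run:
```python
from h import *
go(.468,.369,.0075,-.104-np.pi/2); print(read_state()['q'].round(2))
a=snap('top','t4.png')['pixels']; b=snap('scene','s4.png')['pixels']
g=lambda a,x,y,w,h,s: cv2.resize(np.clip(a[y:y+h,x:x+w]*1.6,0,255).astype('uint8'),None,fx=s,fy=s,interpolation=cv2.INTER_CUBIC)
o=np.zeros((600,800,3),'uint8'); o[:,:400]=g(a,250,172,100,150,4); o[:440,:400]=0; o[:440,:400]=g(a,260,172,100,110,4); o[:440,400:]=g(b,255,95,100,110,4)
o[440:600,:400]=g(b,205,205,100,40,4); o[440:600,400:]=g(a,405,250,100,40,4)
cv2.imwrite('pics/c4.png',o)
```

```text
lin [ 0.2387 -0.0012  0.0015] roll -0.002 now [0.4689 0.368  0.1507] -1.676 t 5.45 F [ 0.4 -0.3 -0.3] op 0.0199 tilt [-0.     0.002 -1.   ]
[0.58 0.16 1.58 0.   1.4  2.25]
```

View pics/c4.png

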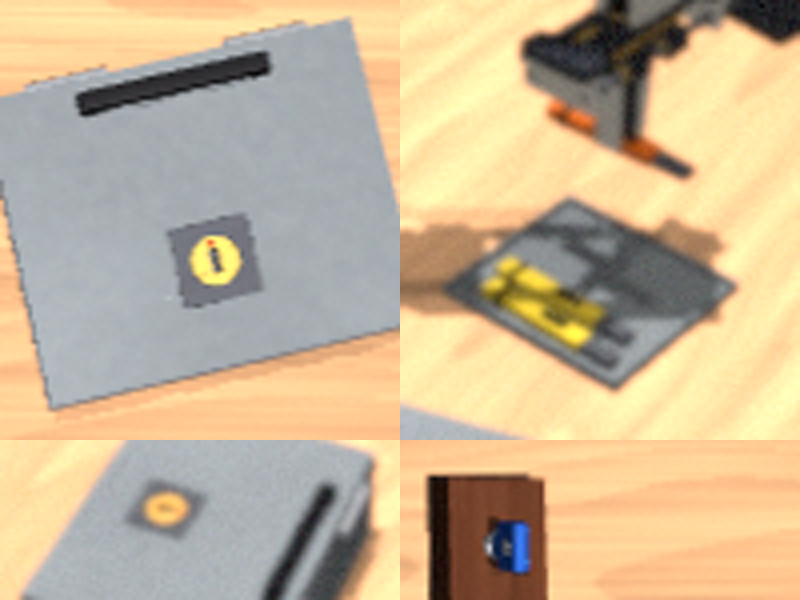

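Top crop: the plug centre is at (215,261) with a red dot at (211,243). Scene crop: the plug is at (165,509). The cutter hangs level above the free half, nose to +x. I'll lower it and release it with only a partial opening.

>>> apply_moves([
  {"jaw":1,"linear":[0.08,0,0],"roll":0},
  {"jaw":1,"linear":[0.16,-0.001,0.001],"roll":0},
  {"jaw":1,"linear":[0.21,-0.001,0.001],"roll":0},
  {"jaw":1,"linear":[0.23,-0.001,0.001],"roll":0},
  {"jaw":1,"linear":[0.239,-0.001,0.001],"roll":0},
  {"jaw":1,"linear":[0.24,-0.001,0.001],"roll":0},
  {"jaw":1,"linear":[0.24,-0.001,0.001],"roll":0},
])

```text
t: 6.42
tool_pos: [0.4691, 0.3698, 0.0081]
orientation: [-2.168, 0.11, 2.164]
force: [-0.1, -0.3, -1.1]
opening: 0.0191
```

Run:
```python
from h import *
go(.468,.369,.0075,-.104-np.pi/2)
```

```text
lin [0.001  0.0015 0.0017] roll -0.002 now [0.4691 0.3698 0.0081] -1.676 t 6.42 F [-0.1 -0.3 -1.1] op 0.0191 tilt [ 0.002  0.003 -1.   ]
```

>>> apply_moves([
  {"jaw":1,"linear":[0.001,0,0],"roll":0},
  {"jaw":1,"linear":[0.0025,0,0],"roll":0},
  {"jaw":1,"linear":[0.0025,0,0],"roll":0},
  {"jaw":0.2,"linear":[0.0015,0,0],"roll":0},
  {"jaw":0.2,"linear":[0.0015,0,0],"roll":0},
  {"jaw":0.2,"linear":[0.0015,0,0],"roll":0},
  {"jaw":0.2,"linear":[-0.05,0,0],"roll":0},
  {"jaw":0.2,"linear":[-0.12,0,0],"roll":0},
  {"jaw":0.2,"linear":[-0.22,0,0],"roll":0},
  {"jaw":0.2,"linear":[-0.32,0,0],"roll":-0.3},
  {"jaw":0.2,"linear":[-0.36,0,0],"roll":-0.6},
  {"jaw":0.2,"linear":[-0.36,0,0],"roll":-0.9},
  {"jaw":0.2,"linear":[-0.36,0,0],"roll":-1},
])

```text
t: 8.05
tool_pos: [0.4689, 0.3692, 0.2248]
orientation: [1.993, 0.429, -1.987]
force: [-0.4, 0.4, -0.3]
opening: 0.0374
```

Run:
```python
from h import *
go(.4328,-.3305,.2,np.pi/2)
```

```text
lin [0.0369 1.0393 0.5328] roll -5.194 now [0.4689 0.3692 0.2248] -1.149 t 8.05 F [-0.4  0.4 -0.3] op 0.0374 tilt [ 0.002  0.004 -1.   ]
```

>>> apply_moves([
  {"jaw":-0.1,"linear":[0,0.06,0.03],"roll":-0.25},
  {"jaw":-0.1,"linear":[0,0.15,0.075],"roll":-0.5},
  {"jaw":-0.1,"linear":[0,0.24,0.12],"roll":-0.75},
  {"jaw":-0.1,"linear":[0,0.33,0.167],"roll":-1},
  {"jaw":-0.1,"linear":[0,0.42,0.213],"roll":-1},
  {"jaw":-0.1,"linear":[0,0.51,0.26],"roll":-1},
  {"jaw":-0.1,"linear":[0,0.6,0.305],"roll":-1},
  {"jaw":-0.1,"linear":[0,0.69,0.351],"roll":-1},
  {"jaw":-0.1,"linear":[0,0.78,0.397],"roll":-1},
  {"jaw":-0.1,"linear":[0,0.87,0.443],"roll":-1},
  {"jaw":-0.1,"linear":[0,0.95,0.487],"roll":-1},
  {"jaw":-0.1,"linear":[0,1,0.52],"roll":-1},
  {"jaw":-0.1,"linear":[0,1,0.52],"roll":-1},
])

```text
t: 9.68
tool_pos: [0.4292, -0.3081, 0.2218]
orientation: [1.659, 0.846, -1.653]
force: [0.3, 0.3, -1.2]
opening: 0.0514
```

>>> apply_moves([
  {"jaw":-0.1,"linear":[0,0,0],"roll":-0.33},
  {"jaw":-0.1,"linear":[0,0,0],"roll":-0.67},
  {"jaw":-0.1,"linear":[0,0,0],"roll":-1},
])

```text
t: 10.05
tool_pos: [0.4295, -0.3069, 0.2218]
orientation: [1.285, 1.163, -1.278]
force: [0.7, 0.0, 0.4]
opening: 0.0513
```

>>> apply_moves([
  {"jaw":-0.1,"linear":[0,0,0],"roll":-0.33},
  {"jaw":-0.1,"linear":[0,0,0],"roll":-0.67},
  {"jaw":-0.1,"linear":[0,0,0],"roll":-1},
])

```text
t: 10.42
tool_pos: [0.4298, -0.3056, 0.2218]
orientation: [0.889, 1.384, -0.881]
force: [0.4, -0.3, 0.3]
opening: 0.0509
```

>>> apply_moves([
  {"jaw":-0.1,"linear":[0,0,0],"roll":-0.33},
  {"jaw":-0.1,"linear":[0,0,0],"roll":-0.67},
  {"jaw":-0.1,"linear":[0,0,0],"roll":-1},
])

```text
t: 10.8
tool_pos: [0.4301, -0.3043, 0.2219]
orientation: [0.481, 1.517, -0.472]
force: [-0.1, 0.4, -0.0]
opening: 0.051
```

>>> apply_moves([
  {"jaw":-0.1,"linear":[0,0,0],"roll":-0.33},
  {"jaw":-0.1,"linear":[0,0,0],"roll":-0.67},
  {"jaw":-0.1,"linear":[0,0,0],"roll":-1},
  {"jaw":-0.1,"linear":[0,0,0],"roll":-1},
])

```text
t: 11.3
tool_pos: [0.4304, -0.3032, 0.222]
orientation: [0.071, 1.568, -0.062]
force: [-0.2, 0.0, 0.5]
opening: 0.0512
```

Run:
```python
from h import *
go(.4328,-.3305,.2,np.pi/2)
a=snap('top','t5.png')['pixels']; b=snap('scene','s5.png')['pixels']
g=lambda a,x,y,w,h,s: cv2.resize(np.clip(a[y:y+h,x:x+w]*1.6,0,255).astype('uint8'),None,fx=s,fy=s,interpolation=cv2.INTER_CUBIC)
o=np.zeros((600,800,3),'uint8'); o[:300,:300]=g(a,108,210,100,100,3); o[300:,:300]=g(b,255,130,100,100,3); o[:300,300:]=g(b,100,212,125,75,4); o[300:,300:]=g(a,360,200,125,75,4)
cv2.imwrite('pics/c5.png',o)
```

```text
lin [ 0.0364 -0.0452  0.0077] roll -0.162 now [ 0.4304 -0.3032  0.222 ] 1.486 t 11.3 F [-0.2  0.   0.5] op 0.0512 tilt [ 0.002  0.005 -1.   ]
```

View pics/c5.png

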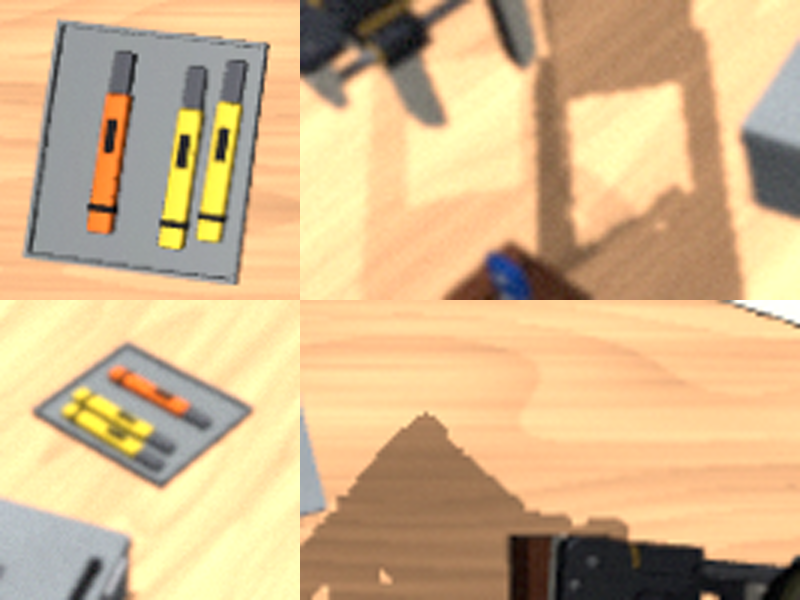

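The picture shows the orange cutter flat and parallel in the tray's free half, centred near crop (110,142), and the key upright in its stand. Next I'll go over the key and down.

Run:
```python
from h import *
go(.433,-.329,.14,1.567); print(read_state()['q'].round(2))
c=dict(np.load('pics/t5.png.npz'))
q=(np.float64([(116,51),(136,52),(112,233),(88,231)])+.5)/3-.5+[108,210]
print('cutter in tray, top cam',w(c,q,.018).mean(0))
k=(np.float64([[215,261]])+.5)/4-.5+[260,172]; print('hole top',w(c,k,.09))
c=dict(np.load('pics/s4.png.npz')); k=(np.float64([[165,509-440]])+.5)/4-.5+[205,205]; print('hole scene',w(c,k,.09))
```

```text
lin [ 0.1363 -0.0425  0.0079] roll -0.161 now [ 0.4303 -0.3036  0.2219] 1.483 t 11.4 F [ 0.7 -0.5 -0.2] op 0.0512 tilt [ 0.002  0.005 -1.   ]
[-0.72 -0.07  1.69  0.01  1.53 -2.2 ]
cutter in tray, top cam [0.46928545 0.36728179 0.018     ]
hole top [[ 0.51997333 -0.0441387   0.09      ]]
hole scene [[ 0.52057726 -0.04354497  0.09      ]]
```

>>> apply_moves([
  {"jaw":-0.1,"linear":[0.03,-0.03,0.004],"roll":-0.16},
  {"jaw":-0.1,"linear":[0.08,-0.0425,0.008],"roll":-0.16},
  {"jaw":-0.1,"linear":[0.136,-0.0425,0.008],"roll":-0.16},
  {"jaw":-0.1,"linear":[0.136,-0.0425,0.008],"roll":-0.16},
  {"jaw":-0.1,"linear":[0.136,-0.0425,0.008],"roll":-0.16},
])

```text
t: 12.02
tool_pos: [0.4335, -0.3292, 0.1415]
orientation: [0.008, 1.568, -0.001]
force: [1.0, 0.3, 1.0]
opening: 0.0514
```

Run:
```python
from h import *
go(.433,-.329,.04,1.567)
```

```text
lin [ 0.1692 -0.0005 -0.0014] roll -0.003 now [ 0.4335 -0.3292  0.1415] 1.565 t 12.03 F [1.  0.3 1. ] op 0.0514 tilt [ 0.003  0.004 -1.   ]
```

>>> apply_moves([
  {"jaw":-0.1,"linear":[0.06,-0.001,-0.001],"roll":0},
  {"jaw":-0.1,"linear":[0.12,-0.001,-0.001],"roll":0},
  {"jaw":-0.1,"linear":[0.16,-0.001,-0.001],"roll":0},
  {"jaw":-0.1,"linear":[0.169,-0.001,-0.001],"roll":0},
  {"jaw":-0.1,"linear":[0.169,-0.001,-0.001],"roll":0},
  {"jaw":1,"linear":[0.169,-0.001,-0.001],"roll":0},
  {"jaw":1,"linear":[0.169,-0.001,-0.001],"roll":0},
  {"jaw":1,"linear":[0.169,-0.001,-0.001],"roll":0},
  {"jaw":1,"linear":[0.169,-0.001,-0.001],"roll":0},
  {"jaw":1,"linear":[0.169,-0.001,-0.001],"roll":0},
], force=50)

```text
t: 13.28
tool_pos: [0.4332, -0.3293, 0.0402]
orientation: [0.008, 1.568, -0.001]
force: [-0.2, -0.3, 0.3]
opening: 0.0097
```

Run:
```python
from h import *
s=read_state(); print(s['wrist_torque'])
go(.433,-.329,.12,1.567)
```

```text
[ 0.15770506 -0.05951998 -0.00718304]
lin [-0.1331  0.0011 -0.    ] roll -0.003 now [ 0.4332 -0.3293  0.0402] 1.565 t 13.28 F [-0.2 -0.3  0.3] op 0.0097 tilt [ 0.003  0.004 -1.   ]
```

>>> apply_moves([
  {"jaw":1,"linear":[-0.02,0,0],"roll":0},
  {"jaw":1,"linear":[-0.05,0,0],"roll":0},
  {"jaw":1,"linear":[-0.1,0,0],"roll":0},
  {"jaw":1,"linear":[-0.17,0,0],"roll":-0.15},
  {"jaw":1,"linear":[-0.2,0,0],"roll":-0.3},
  {"jaw":1,"linear":[-0.21,0,0],"roll":-0.4},
  {"jaw":1,"linear":[-0.21,0,0],"roll":-0.468},
  {"jaw":1,"linear":[-0.21,0,0],"roll":-0.468},
  {"jaw":1,"linear":[-0.21,0,0],"roll":-0.468},
])

```text
t: 14.4
tool_pos: [0.4326, -0.3296, 0.1657]
orientation: [-0.184, 1.56, 0.191]
force: [0.3, -0.1, -0.9]
opening: 0.0096
```

Run:
```python
from h import *
go(.52,-.044,.15,.2366-.005+np.pi/2)
```

```text
lin [0.0289 0.4279 0.2541] roll 0.014 now [ 0.4326 -0.3296  0.1657] 1.81 t 14.4 F [ 0.3 -0.1 -0.9] op 0.0096 tilt [ 0.002  0.005 -1.   ]
```

>>> apply_moves([
  {"jaw":1,"linear":[0,0.05,0.03],"roll":0},
  {"jaw":1,"linear":[0,0.13,0.077],"roll":0},
  {"jaw":1,"linear":[0,0.21,0.125],"roll":0},
  {"jaw":1,"linear":[0,0.29,0.172],"roll":0},
  {"jaw":1,"linear":[0.01,0.36,0.214],"roll":0},
  {"jaw":1,"linear":[0.02,0.41,0.243],"roll":0},
  {"jaw":1,"linear":[0.029,0.428,0.254],"roll":0},
  {"jaw":1,"linear":[0.029,0.428,0.254],"roll":0},
  {"jaw":1,"linear":[0.029,0.428,0.254],"roll":0},
  {"jaw":1,"linear":[0.029,0.428,0.254],"roll":0},
])

```text
t: 15.65
tool_pos: [0.5199, -0.0452, 0.1502]
orientation: [-0.183, 1.56, 0.189]
force: [0.2, -0.2, -0.3]
opening: 0.0099
```

Run:
```python
from h import *
go(.52,-.044,.135,.2366+np.pi/2)
a=np.mean([snap('scene',f's6{i}.png')['pixels'].astype(float) for i in range(8)],0)
cv2.imwrite('pics/s6m.png',a)
b=np.clip(a[190:265,205:305]*1.6,0,255).astype('uint8')
cv2.imwrite('pics/c6.png',cv2.resize(b,None,fx=8,fy=8,interpolation=cv2.INTER_CUBIC))
c=dict(np.load('pics/s60.png.npz')); s=read_state(); P=s['tool_pos']
for n,q in(('tcp',P),('tip',P-[0,0,.034]),('bow',P+[0,0,.019]),('bowtop',P+[0,0,.034]),('hole',[.52,-.044,.09])): print(n,((p(c,q)-[205,190]+.5)*8-.5).round(1))
```

```text
lin [0.0254 0.0018 0.0005] roll 0.001 now [ 0.5199 -0.0452  0.1502] 1.808 t 15.65 F [ 0.2 -0.2 -0.3] op 0.0099 tilt [ 0.003  0.005 -1.   ]
tcp [[317.3 142. ]]
tip [[323.6 209.2]]
bow [[313.7 103.2]]
bowtop [[310.7  71.9]]
hole [[328.5 258.6]][ WARN:0@9.636] global loadsave.cpp:1063 imwrite_ Unsupported depth image for selected encoder is fallbacked to CV_8U.
```

View pics/c6.png

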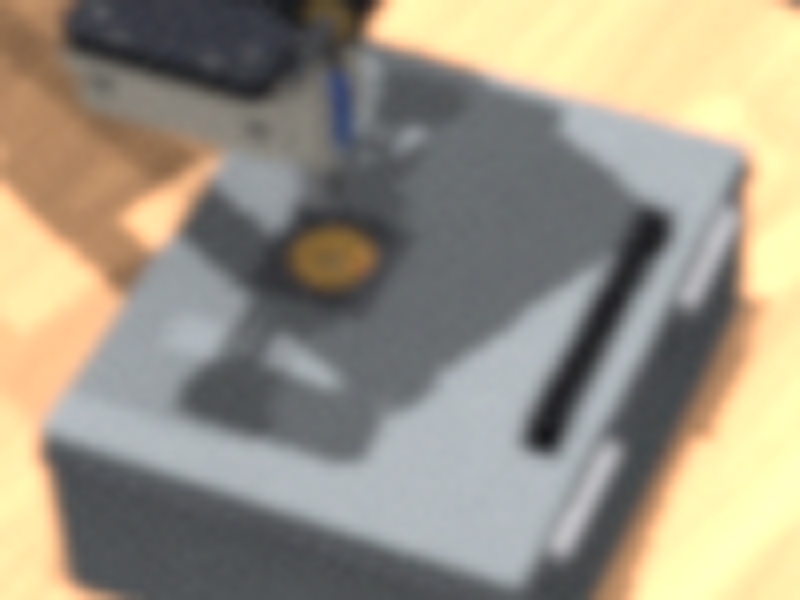

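The plug is at crop (333,258) and the tip near (332,205), dim and in shadow. I'll lower the tip to about 4 mm above the mouth and look closer with more contrast.

>>> apply_moves([
  {"jaw":1,"linear":[0.012,0.001,0],"roll":0},
  {"jaw":1,"linear":[0.03,0.002,0.0005],"roll":0},
  {"jaw":1,"linear":[0.037,0.002,0.0005],"roll":0},
  {"jaw":1,"linear":[0.037,0.002,0.0005],"roll":0},
  {"jaw":1,"linear":[0.037,0.002,0.0005],"roll":0},
])

```text
t: 16.68
tool_pos: [0.5202, -0.0427, 0.128]
orientation: [-0.184, 1.559, 0.191]
force: [-0.0, 0.1, 0.3]
opening: 0.0096
```

Run:
```python
from h import *
go(.52,-.044,.128,.2366+np.pi/2)
a=np.mean([snap('scene',f's7{i}.png')['pixels'].astype(float) for i in range(8)],0)
np.save('pics/s7m.npy',a)
x0,y0=226,194
f=lambda a,s:cv2.resize(np.clip((np.clip(a[y0:y0+40,x0:x0+40],0,255)/255)**.6*255*1.25,0,255).astype('uint8'),None,fx=s,fy=s,interpolation=cv2.INTER_CUBIC)
b4=np.mean([cv2.imread(f'pics/s4.png').astype(float)],0)
c=dict(np.load('pics/s70.png.npz')); s=read_state(); P=s['tool_pos']
o=np.zeros((400,800,3),'uint8'); o[:,:400]=f(b4,10); o[:,400:]=f(a,10)
cv2.imwrite('pics/c7.png',cv2.resize(o,None,fx=1,fy=1))
for n,q in(('tip',P-[0,0,.034]),('collar',P-[0,0,.004]),('bow',P+[0,0,.019]),('hole',[.52,-.044,.09]),('hole+x',[.53,-.044,.09]),('hole+y',[.52,-.034,.09])): print(n,((p(c,q)-[x0,y0]+.5)*10-.5).round(1))
```

```text
lin [ 0.     -0.002  -0.0008] roll 0.004 now [ 0.5202 -0.0427  0.128 ] 1.81 t 16.68 F [-0.   0.1  0.3] op 0.0096 tilt [ 0.003  0.005 -1.   ]
tip [[202.8 271.7]]
collar [[196.1 199.8]]
bow [[190.9 142.9]]
hole [[200.7 283.3]]
hole+x [[227.8 298.3]]
hole+y [[222.5 262.5]]
```

View pics/c7.png

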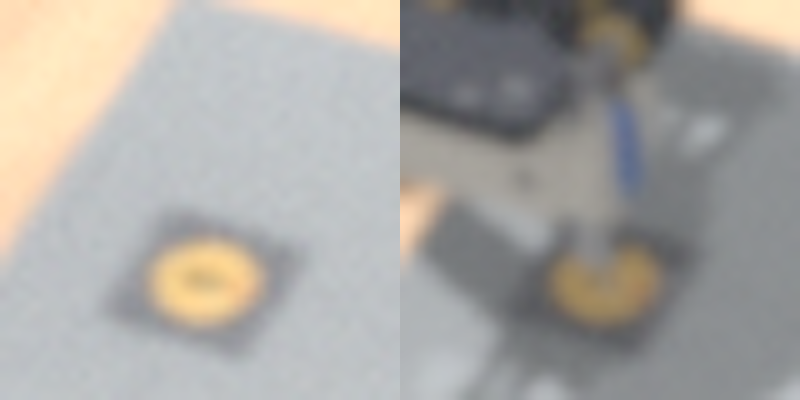

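The key's blade stands right over the plug. The plug centre is at right-crop (606,282), and the blade tip is near (603,278). The bow edge matches its predicted place, so the key is centred in the fingers. I'll feel downward.

>>> apply_moves([
  {"jaw":1,"linear":[0.004,0,0],"roll":0},
  {"jaw":1,"linear":[0.008,0,0],"roll":0},
  {"jaw":1,"linear":[0.01,0,0],"roll":0},
  {"jaw":1,"linear":[0.01,0,0],"roll":0},
], force=60)

```text
t: 17.58
tool_pos: [0.5204, -0.0429, 0.1221]
orientation: [-0.184, 1.559, 0.191]
force: [0.8, -0.7, -1.1]
opening: 0.0099
```

Run:
```python
from h import *
go(.5203,-.0428,.121,.2366+np.pi/2); print(read_state()['wrist_torque'])
```

```text
lin [ 0.0018  0.0002 -0.0001] roll 0.004 now [ 0.5204 -0.0429  0.1221] 1.809 t 17.57 F [ 0.8 -0.7 -1.1] op 0.0099 tilt [ 0.003  0.005 -1.   ]
[-0.08720069 -0.4529714  -0.01010637]
```

>>> apply_moves([
  {"jaw":1,"linear":[0.003,0,0],"roll":0},
  {"jaw":1,"linear":[0.005,0,0],"roll":0},
  {"jaw":1,"linear":[0.005,0,0],"roll":0},
])

```text
t: 17.95
tool_pos: [0.5211, -0.0428, 0.1193]
orientation: [-0.184, 1.557, 0.19]
force: [5.7, -0.5, 0.5]
opening: 0.0095
```

Run:
```python
from h import *
go(.5203,-.0428,.121,.2366+np.pi/2); print(read_state()['wrist_torque'])
```

```text
lin [-0.0028  0.0003 -0.0012] roll 0.004 now [ 0.5211 -0.0428  0.1193] 1.81 t 17.95 F [ 5.7 -0.5  0.5] op 0.0095 tilt [ 0.005  0.005 -1.   ]
[ 0.09325036 -1.1540079   0.01963645]
```

The wall pushes the tip toward +x, so I'll shift about 1 mm that way and continue.

>>> apply_moves([
  {"jaw":1,"linear":[0,0,0.001],"roll":0},
  {"jaw":1,"linear":[0,0,0.0015],"roll":0},
  {"jaw":1,"linear":[0,0,0.0015],"roll":0},
])

```text
t: 18.32
tool_pos: [0.5215, -0.0427, 0.119]
orientation: [-0.184, 1.558, 0.191]
force: [0.3, -1.0, -0.4]
opening: 0.0098
```

Run:
```python
from h import *
go(.522,-.0428,.119,.2366+np.pi/2); print(read_state()['wrist_torque'])
```

```text
lin [-0.     -0.0004  0.0008] roll 0.004 now [ 0.5215 -0.0427  0.119 ] 1.809 t 18.32 F [ 0.3 -1.  -0.4] op 0.0098 tilt [ 0.004  0.005 -1.   ]
[-0.179317   -0.27203494 -0.02366895]
```

>>> apply_moves([
  {"jaw":1,"linear":[0.003,0,0.0008],"roll":0},
  {"jaw":1,"linear":[0.006,0,0.0008],"roll":0},
  {"jaw":1,"linear":[0.006,0,0.0008],"roll":0},
])

```text
t: 18.7
tool_pos: [0.522, -0.0429, 0.1153]
orientation: [-0.184, 1.558, 0.19]
force: [0.6, -3.3, 1.8]
opening: 0.0096
```

Run:
```python
from h import *
go(.522,-.0428,.119,.2366+np.pi/2); print(read_state()['wrist_torque'])
```

```text
lin [-0.0061  0.0002  0.0001] roll 0.004 now [ 0.522  -0.0429  0.1153] 1.809 t 18.7 F [ 0.6 -3.3  1.8] op 0.0096 tilt [ 0.004  0.004 -1.   ]
[-0.58304553 -0.23757049  0.01119909]
```

>>> apply_moves([
  {"jaw":1,"linear":[0,-0.0008,0],"roll":0},
  {"jaw":1,"linear":[0.003,-0.0008,0],"roll":0.08},
  {"jaw":1,"linear":[0.006,-0.0008,0],"roll":-0.08},
  {"jaw":1,"linear":[0.008,-0.0008,0],"roll":0.08},
  {"jaw":1,"linear":[0.008,-0.0008,0],"roll":0},
  {"jaw":1,"linear":[0.008,-0.0008,0],"roll":0},
])

```text
t: 19.45
tool_pos: [0.522, -0.0431, 0.1103]
orientation: [-0.184, 1.559, 0.19]
force: [1.1, 0.1, -0.4]
opening: 0.0098
```

Run:
```python
from h import *
go(.522,-.0433,.110,.2366+np.pi/2); print(read_state()['wrist_torque'])
```

```text
lin [ 0.0005 -0.0003 -0.    ] roll 0.004 now [ 0.522  -0.0431  0.1103] 1.809 t 19.45 F [ 1.1  0.1 -0.4] op 0.0098 tilt [ 0.003  0.004 -1.   ]
[-0.08917564 -0.28403036  0.0164872 ]
```

>>> apply_moves([
  {"jaw":1,"linear":[0.004,0,0],"roll":0},
  {"jaw":1,"linear":[0.008,0,0],"roll":0.08},
  {"jaw":1,"linear":[0.011,0,0],"roll":-0.08},
  {"jaw":1,"linear":[0.014,0,0],"roll":0.08},
  {"jaw":1,"linear":[0.016,0,0],"roll":0},
  {"jaw":1,"linear":[0.016,0,0],"roll":0},
])

```text
t: 20.2
tool_pos: [0.5221, -0.0431, 0.1005]
orientation: [-0.184, 1.559, 0.19]
force: [2.2, -1.5, -1.6]
opening: 0.0095
```

Run:
```python
from h import *
go(.522,-.0433,.096,.2366+np.pi/2); print(read_state()['wrist_torque'])
```

```text
lin [ 0.0074 -0.0003 -0.0003] roll 0.003 now [ 0.5221 -0.0431  0.1005] 1.809 t 20.2 F [ 2.2 -1.5 -1.6] op 0.0095 tilt [ 0.004  0.004 -1.   ]
[-0.18837667 -0.66338131  0.0334668 ]
```

Next I push until the collar seats, commanding about 2 mm beyond home (TCP z about 0.096).

>>> apply_moves([
  {"jaw":1,"linear":[0.004,0,0.0003],"roll":0.06},
  {"jaw":1,"linear":[0.007,0,0.0003],"roll":-0.06},
  {"jaw":1,"linear":[0.009,0,0.0003],"roll":0.06},
  {"jaw":1,"linear":[0.0105,0,0.0003],"roll":0},
  {"jaw":1,"linear":[0.0105,0,0.0003],"roll":0},
])

```text
t: 20.82
tool_pos: [0.5231, -0.0431, 0.096]
orientation: [-0.183, 1.557, 0.188]
force: [-3.6, -0.8, 12.7]
opening: 0.0098
```

Run:
```python
from h import *
go(.522,-.0433,.094,.2366+np.pi/2); print(read_state()['wrist_torque'])
a=snap('scene','s8.png')['pixels']
x0,y0=216,180
b=np.clip((a[y0:y0+60,x0:x0+60]/255.)**.6*255*1.25,0,255).astype('uint8')
cv2.imwrite('pics/c8.png',cv2.resize(b,None,fx=9,fy=9,interpolation=cv2.INTER_CUBIC))
```

```text
lin [ 0.0033  0.0001 -0.0018] roll -0.001 now [ 0.5231 -0.0431  0.096 ] 1.807 t 20.82 F [-3.6 -0.8 12.7] op 0.0098 tilt [ 0.005  0.004 -1.   ]
[-0.12676818  0.65553687 -0.00660954]
```

>>> apply_moves([
  {"jaw":1,"linear":[0.002,0,-0.001],"roll":0.1},
  {"jaw":1,"linear":[0.0035,0,-0.001],"roll":-0.1},
  {"jaw":1,"linear":[0.0035,0,-0.001],"roll":0},
  {"jaw":1,"linear":[0.0035,0,-0.001],"roll":0},
])

```text
t: 21.38
tool_pos: [0.5239, -0.0432, 0.096]
orientation: [-0.18, 1.554, 0.185]
force: [-1.8, -0.2, 15.6]
opening: 0.0097
```

Run:
```python
from h import *
go(.522,-.0433,.094,.2366+np.pi/2); print(read_state()['wrist_torque'])
a=snap('scene','s8.png')['pixels']
x0,y0=216,180
b=np.clip((a[y0:y0+60,x0:x0+60]/255.)**.6*255*1.25,0,255).astype('uint8')
cv2.imwrite('pics/c8.png',cv2.resize(b,None,fx=9,fy=9,interpolation=cv2.INTER_CUBIC))
c=dict(np.load('pics/s8.png.npz')); P=read_state()['tool_pos']; e=.015*np.array([np.cos(.2366),np.sin(.2366),0])
for z in(.038,.068): print('bow edge if home',((p(c,[.522,-.043,.062+z]+e)-[x0,y0]+.5)*9-.5).round(0))
```

```text
lin [ 0.0033  0.0006 -0.0032] roll -0.007 now [ 0.5239 -0.0432  0.096 ] 1.804 t 21.38 F [-1.8 -0.2 15.6] op 0.0097 tilt [ 0.008  0.004 -1.   ]
[0.08814975 0.2255499  0.00430733]
bow edge if home [[318. 374.]]
bow edge if home [[313. 308.]]
```

View pics/c8.png

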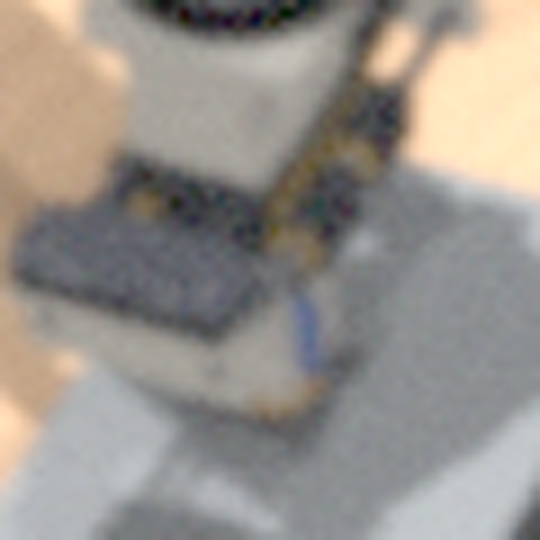

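The blue bow spans crop y 295–370, which matches the fully home prediction (308–374). TCP z stays at 0.096 as the push rises, so the collar is seated. Now I'll turn clockwise in steps with a light push.

>>> apply_moves([
  {"jaw":1,"linear":[0.0015,0,-0.001],"roll":0.2},
  {"jaw":1,"linear":[0.0015,0,-0.001],"roll":0.4},
  {"jaw":1,"linear":[0.0015,0,-0.001],"roll":0.6},
  {"jaw":1,"linear":[0.0015,0,-0.001],"roll":0.8},
  {"jaw":1,"linear":[0.0015,0,-0.001],"roll":1},
  {"jaw":1,"linear":[0.0015,0,-0.001],"roll":1},
], force=60)

```text
t: 22.18
tool_pos: [0.524, -0.0446, 0.0961]
orientation: [0.233, 1.549, -0.228]
force: [-0.6, -5.4, 6.5]
opening: 0.0094
```

Run:
```python
from h import *
go(.5222,-.0431,.0955,.2366+np.pi/2-1.7); print(read_state()['wrist_torque'])
```

```text
lin [ 0.001   0.0015 -0.0036] roll 2.234 now [ 0.524  -0.0446  0.0961] 1.277 t 22.18 F [-0.6 -5.4  6.5] op 0.0094 tilt [ 0.01   0.002 -1.   ]
[-1.16609442  0.09822578  0.07796979]
```

>>> apply_moves([
  {"jaw":1,"linear":[0.001,-0.0008,0],"roll":0.2},
  {"jaw":1,"linear":[0.0012,-0.0012,-0.0004],"roll":0.4},
  {"jaw":1,"linear":[0.0015,-0.0018,-0.0006],"roll":0.6},
  {"jaw":1,"linear":[0.0015,-0.0022,-0.0008],"roll":0.8},
  {"jaw":1,"linear":[0.0015,-0.0028,-0.001],"roll":1},
  {"jaw":1,"linear":[0.0015,-0.0028,-0.001],"roll":1},
])

```text
t: 22.92
tool_pos: [0.5229, -0.0468, 0.096]
orientation: [0.644, 1.465, -0.637]
force: [-3.8, -3.1, 8.7]
opening: 0.01
```

Run:
```python
from h import *
go(.522,-.0466,.0955,.2366+np.pi/2-1.7); print(read_state()['wrist_torque'])
```

```text
lin [ 0.0009 -0.001  -0.0012] roll 1.227 now [ 0.5229 -0.0468  0.096 ] 0.75 t 22.93 F [-3.8 -3.1  8.7] op 0.01 tilt [ 0.01   0.001 -1.   ]
[-0.79068222  0.57399138  0.09807937]
```

>>> apply_moves([
  {"jaw":1,"linear":[0.001,-0.0008,-0.0006],"roll":0.2},
  {"jaw":1,"linear":[0.0012,-0.001,-0.001],"roll":0.4},
  {"jaw":1,"linear":[0.0015,-0.0014,-0.0012],"roll":0.6},
  {"jaw":1,"linear":[0.0015,-0.0016,-0.0014],"roll":0.8},
  {"jaw":1,"linear":[0.0015,-0.0018,-0.0016],"roll":1},
  {"jaw":1,"linear":[0.0015,-0.0018,-0.0016],"roll":1},
])

```text
t: 23.68
tool_pos: [0.521, -0.0478, 0.096]
orientation: [1.047, 1.298, -1.039]
force: [-6.6, -5.4, 10.5]
opening: 0.0098
```

Run:
```python
from h import *
go(.521,-.047,.0955,.2366+np.pi/2-1.7); print(read_state()['wrist_torque'])
```

```text
lin [ 0.0009  0.0003 -0.0013] roll 0.219 now [ 0.521  -0.0478  0.096 ] 0.222 t 23.68 F [-6.6 -5.4 10.5] op 0.0098 tilt [ 0.009 -0.001 -1.   ]
[-1.03361128  1.27632671  0.14373363]
```

>>> apply_moves([
  {"jaw":1,"linear":[0.001,-0.0006,0.0004],"roll":0.15},
  {"jaw":1,"linear":[0.0015,-0.001,0.0006],"roll":0.25},
  {"jaw":1,"linear":[0.0015,-0.001,0.0006],"roll":0.35},
  {"jaw":1,"linear":[0.0015,-0.001,0.0006],"roll":0.35},
])

```text
t: 24.18
tool_pos: [0.5203, -0.0482, 0.096]
orientation: [1.185, 1.219, -1.177]
force: [-5.6, -0.6, 11.5]
opening: 0.0099
```

Run:
```python
from h import *
go(.521,-.047,.0955,.2366+np.pi/2-1.7); print(read_state()['wrist_torque'])
```

```text
lin [ 0.0009  0.0013 -0.0019] roll -0.136 now [ 0.5203 -0.0482  0.096 ] 0.036 t 24.18 F [-5.6 -0.6 11.5] op 0.0099 tilt [ 0.008 -0.001 -1.   ]
[2.37865580e-04 1.01551638e+00 1.97172496e-01]
```

>>> apply_moves([
  {"jaw":1,"linear":[0.001,-0.0006,0],"roll":0.1},
  {"jaw":1,"linear":[0.0015,-0.001,0],"roll":0.2},
  {"jaw":1,"linear":[0.0015,-0.001,0],"roll":0.2},
  {"jaw":1,"linear":[0.0015,-0.001,0],"roll":0.2},
])

```text
t: 24.68
tool_pos: [0.5198, -0.0479, 0.096]
orientation: [1.264, 1.169, -1.255]
force: [-3.6, 1.3, 9.1]
opening: 0.0095
```

Run:
```python
from h import *
go(.521,-.047,.0955,.2366+np.pi/2-1.7); print(read_state()['wrist_torque'],read_state()['q'].round(2))
a=snap('scene','s9.png')['pixels'];b=snap('top','t9.png')['pixels']
g=lambda a,x,y,w,h,s: cv2.resize(np.clip((a[y:y+h,x:x+w]/255.)**.6*255*1.25,0,255).astype('uint8'),None,fx=s,fy=s,interpolation=cv2.INTER_CUBIC)
o=np.zeros((600,800,3),'uint8');o[:480,:480]=g(a,216,180,60,60,8); o[:300,480:780]=g(b,108,210,100,100,3); o[300:,480:780]=g(b,260,160,100,100,3)
cv2.imwrite('pics/c9.png',o)
```

```text
lin [ 0.0008  0.0019 -0.0017] roll -0.339 now [ 0.5198 -0.0479  0.096 ] -0.07 t 24.68 F [-3.6  1.3  9.1] op 0.0095 tilt [ 0.008 -0.001 -1.   ]
[0.06618727 0.65070528 0.46255756] [-0.19  0.01  1.85  0.    1.28 -0.12]
```

View pics/c9.png

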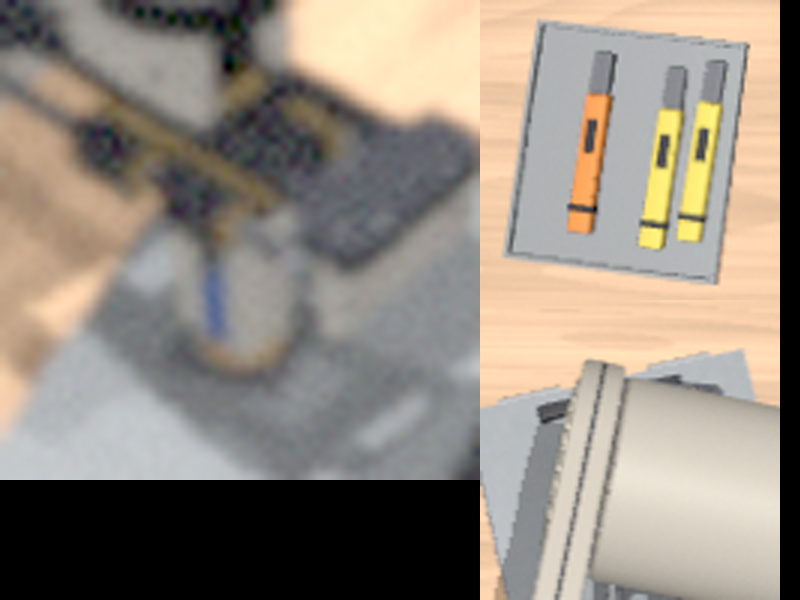

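Wrist torque jumped from 0.20 to 0.46 N m over the last 6°, so the plug is on its stop. The picture shows the bow turned a quarter and still gripped, and the tray is unchanged. I'm handing in.

Run:
```python
from h import *
c=read_camera('scene'); s=read_state(); print(s['t'],s['wrist_torque'],s['force'],s['opening'])
print(close_job())
```

```text
24.825 [0.09574373 0.6413879  0.42028687] [-3.2372115  -0.6808673   9.16479148] 0.00982396523799431
the job is handed in; nothing more can be done
None
```

I finished the job and handed it in at about 24.8 s of the 64 s allowed.

- **Cutter:** the orange cutter lies flat in the free half of the tray, parallel to the yellow ones with its nose the same way, and I let go of it. The last top picture shows it and both yellow cutters in place.
- **Key:** I lifted it from the stand and pushed it past both pin pairs until the collar seated. The tool stayed at z = 0.096 m while the upward force rose to about 15 N, and the bow was where a fully home key should be.
- **Turn:** I turned the key about 1.88 rad clockwise. Wrist torque followed the spring at first, then jumped from 0.20 to 0.46 N m over the last 6°, which is the stop. At hand-in it still read 0.42 N m, with the fingers 9.8 mm apart on the bow and about 9 N pressing down.

**Disagreements and gaps:**
- The two cameras differed by about 5 mm in x early on.
- The key sat 2–3 mm off centre in the grip, so I corrected for side forces of up to about 7 N while inserting and turning.
- I could not see the plug's angle directly, because the gripper hid it.
- I did not look at the tape roll and the flask again at the end. The arm's path stayed clear of both.

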